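# Tip the standing carton into its drawer bay and shut the drawer

## Robot

A 6-joint arm with a two-finger parallel gripper is mounted at the origin on a cart in front of the work surface, level with it; the furniture and walls round the work are solid. World frame = base frame: x ahead of the robot, y to its left, z up, the work surface at z = 0. Lengths are in m, angles in rad, forces in N, time in s.
With the tool pointing down it reaches from about 0.275 to 0.825 m from the base axis. Payload 4.9 kg.
Tool frame: the origin (TCP) lies midway between the tips of the shut fingers; the grasp point (between the pads) lies 19 mm behind it (manip.grip_point_offset is the distance from the TCP to the grasp point, in m); z points along the fingers, y is the line along which they close (so a half turn about z gives the same grasp; the last joint's range is limited). The gripper opens to 85 mm and grips with 20 to 120 N. Pads are 22 mm wide; open, the fingers measure 114 mm over their backs; the gripper's body (76 mm by 85 mm) begins 54 mm behind the grasp point. The pads swing forward as they close: fully open they stand 13 mm farther back than shut.
Start: joints at [1.206, 0.326, -0.193, 1.052, 0, 1.437], TCP at [0.126, 0.535, 0.231] pointing down, gripper open.
Joint ranges: [-2.65, 2.65], [-0.97, 1.79], [-1.3, 1.35], [-1.93, 2.1], [-1.47, 1.37], [-3.14, 3.14]. Speed limits (rad/s): [2.57, 2.57, 3.14, 3.14, 3.14, 3.14].

## Interface

Orientations are given as a unit quaternion [x, y, z, w].
In Python, from rig import manip gives the robot as it stands.
- The arm moves only by the tool jog_arm, never from a script. Its argument "moves" is a list of rows, each a list of 5 numbers: the shift along the tool's x, y, z in units of 4 cm (1.0 is 4 cm), then the turn about the tool's z in units of 4 degrees (1.0 is 4 degrees), then the finger opening in mm, from 0 to 85.4. A call has 1 to 12 rows; each row shifts and turns the commanded pose from where the row before left it, along the tool's axes as they then stand; what a row does not reach is not made up. A row lasts 1/10 s, in which the tool goes at most 50 mm and 8.59 degrees, less where a joint would pass 70% of its speed; a pose out of reach is approached as far as the arm can. A call with a number of a shift or a turn outside -1 to 1 is refused whole. A call with a gripper value outside its range is refused whole. The fingers move at their own pace and stop on an object; "newtons" is the grip in N (left out, the last holds). Time passes only in rows, so rows that do not move let the fingers close. It gives the time, the measured TCP pose, the force, the opening and the grip force at its end, in the units of the state.
- manip.get_state(): the state, without advancing time (a new reading comes with each control period).
- manip.snapshot(name): name is "scene" or "top" or "wrist"; returns a dict with "img" (384x512x3 uint8, red, green, blue), "K" (3x3 intrinsics, pixels), "cam_to_world" (4x4, takes a point from camera to world coordinates); the wrist camera has in their place "tool_from_camera" (4x4, takes a point from camera to tool coordinates, whose origin is the TCP and whose axes are the flange's). Camera axes: x right, y down, z forward; pixel columns grow to the right and rows downward; lengths in m; the calibration is good to about 2 mm. A picture is of the moment at which its call begins: read the wrist's pose just before it. There is no depth.
- manip.finish_job(): hands the job in; it is judged then, once.
Trained networks look in a picture, given as the dict that the camera call returned (one of the last four; its "shot" number tells which), for a name from the list of things; names that differ only in an ending like _2 or _b are one class to them, and where a whole thing is asked for, a point or a joint stands for the part that bears it (a point fixed in the world has none). Each returns a list of dicts, best first, with "p" (0 to 1); they miss things now and then, are a little off and sometimes report something else, mostly with a low value. They report only what shows in the picture. A call takes as long as a camera call. They do not tell look-alikes from the thing itself.
- manip.look_for(picture, label): "box" ([left, top, right, bottom] in pixels, round what is visible of it).
- manip.trace(picture, label): "region" (384x512 bool, what is visible of it) and "box" ([left, top, right, bottom] in pixels, round what is visible of it).
The state is a dict: "t": time; "joints": joint angles; "dq": joint speeds; "tau": joint torques, N m; "eef_pos": TCP position; "tool_rot": TCP orientation; "contact_force": force on the tool from outside, world axes, zero at the start; "moment": the same for the moment, N m; "opening": opening from 0.0 (shut) to 1.0 (fully open); "finger_force": force on a finger pad.
Only numpy, scipy, OpenCV 4.12 (cv2) and the standard library are available. Lean on these libraries where they do the work, as an engineer would, in place of code of your own. Each camera call takes 0.05 s, during which the arm holds its last target. There are 200 camera calls.

## Task

The narrow grey carton has been left standing on end in the open top drawer of the wooden chest, so the drawer cannot shut. Tip it over where it stands by pushing near its top with a fingertip, so that it falls flat into the empty length of the drawer's front bay and not onto the roll of tape at the other end; only then push the drawer fully shut. Nothing is to be pinched or lifted: leave the tape roll flat in its own end of the bay, and the things on and around the chest where they are.

Things in the scene. Friction and masses are not known exactly. Their poses are not given: they have to be found in the camera images.
- carton_mid (a point): centre of the plain grey carton, 52 x 156 x 28 mm, about 0.2 kg. It stands on end near the left or right end of the front bay: 156 mm tall, centre 78 mm above the bay floor, 52 mm wide across the bay, 28 mm thick along it. Its y axis is the 156 mm length, x the 52 mm width, z the thickness. Pushed along the bay near its top, it tips after some 30 mm of push and drops by itself
- bay (a point): centre of the floor (78 mm above the bench) of the drawer's front bay; moves with the drawer. x points into the chest (the way the drawer shuts), y along the bay to the left, z up. The bay is 340 mm long (y) and 80 mm wide (x). Above its floor rise the drawer front (44 mm), the end walls (34 mm) and the divider at its back (22 mm)
- drawer_face (a point): centre of the outer face of the top drawer's wooden front (382 mm wide, 55 mm high, its middle 94.5 mm above the bench); axes as bay. Two small knobs stand 18 mm out, 110 mm left and right of this point; between them the face is flat but for a card holder 3 mm thick
- drawer (a joint): how far the top drawer is out, m: 0 fully shut (hard stop), about 0.092 at the start. It slides with about 2 N of friction and stays where it is left
- chest: low wooden two-drawer chest, 140 x 386 x 132 mm, fixed to the bench; origin at the centre of its underside, x to its back, y to its left, z up. Its top board leaves 42 mm above the bay floor, so only a carton lying flat passes under it. The lower drawer is shut and fixed
- tape: black roll of tape, 65 mm across, 19 mm high, lying flat in the other end of the front bay; origin at the centre of its underside
- tub: round filler tub, 70 mm across, 66 mm high, standing on the chest's top; origin at the centre of its underside
- torch: black pocket torch, 125 mm long, 38 mm thick, lying on the chest's top; origin at the centre of its underside
- pliers: red-handled pliers, 167 mm long, 17 mm high, lying on the bench in front and to the left of the chest; origin at the centre of the underside
- driver: short screwdriver, 122 mm long, 37 mm high, lying on the bench in front and to the right of the chest; origin at the centre of the underside
Not all that is in view belongs to the job. Several things have the shape of the tape; the one meant has the colours described above. Leave any pink look-alike of the part that bears carton_mid alone.

How it is judged:
On the way, in this order (a step that is already met when the one before it is completed fails the run):
1. the carton lies flat on the floor of the front bay while the drawer is still open (angle between carton_mid's own y axis and vertical between 1.5 and 1.64 rad and z of carton_mid in the frame of bay below 0.019 m and horizontal distance between carton_mid and bay below 0.1 m and value of joint drawer above 0.05 m), for 0.2 s.
2. the drawer is fully shut (value of joint drawer below 0.004 m), for 0.2 s.
At the end, for the whole second after the job is handed in: the top drawer is shut to within 4 mm, the carton lies flat on its wide face on the floor of the drawer's front bay (centre within 22 mm of the bay's middle line), and the tape roll lies flat on the bay floor, still in its own end (value of joint drawer below 0.004 m and angle between carton_mid's own y axis and vertical between 1.5 and 1.64 rad and z of carton_mid in the frame of bay between 0.008 and 0.019 m and x of carton_mid in the frame of bay between -0.022 and 0.022 m and horizontal distance between carton_mid and bay below 0.1 m and z of tape in the frame of bay between -0.01 and 0.008 m and horizontal distance between tape and bay between 0.085 and 0.15 m and linear speed of tape below 0.02 m/s); the robot touches nothing.
It fails at once if the carton is lifted or carried (height (world z) of carton_mid above 0.175 m or (angle between carton_mid's own y axis and vertical between 1.3 and 1.84 rad and height (world z) of carton_mid above 0.135 m)).
It fails at once if the carton is slid along upright instead of being tipped over where it stands (angle between carton_mid's own y axis and vertical below 0.15 rad and distance of carton_mid from where it was at the start of the episode above 0.05 m).
It fails at once if the drawer is pushed in while the carton still stands (value of joint drawer below 0.07 m and angle between carton_mid's own y axis and vertical below 1 rad).
It fails at once if the tape roll is lifted or tipped up (height (world z) of tape above 0.1 m or angle between tape's own z axis and vertical above 0.5 rad).
It fails at once if a bystander is moved (distance of any of tub, torch, pliers, driver from where it was at the start of the episode above 0.03 m).
It also fails if it takes over 43 s, if anything falls off the work surface, if the arm or the gripper's body presses on something with over 40 N, if the wrist force passes 120 N, or if a joint passes its speed limit or range.

## Working session

There is one attempt and no reset: what is moved stays moved. The work goes in short steps, Python scripts to look and compute and a tool call to move; the robot and the scene stay as the last step left them, time stands still between calls to the robot, and variables do not carry over. Pictures are saved under pics/ and viewed, at most 10 in all, crops included, and the job is handed in when it is done.

Besides the shell and the picture viewer there is one more tool, called after ">>>" as name([rows], argument=value, ...), one row to a line, values as JSON. jog_arm: Moves the arm, as the interface text tells. Its arguments: {"type":"object","properties":{"moves":{"type":"array"},"newtons":{"type":"number"}},"required":["moves"]}

```bash
mkdir -p pics && ls && cat > h.py <<'E'
import numpy as np, cv2
from rig import manip
def ray(s,u,v):
    T=np.array(s["cam_to_world"]);d=T[:3,:3]@np.linalg.inv(s["K"])@[u,v,1];return T[:3,3],d
def atz(s,u,v,z):
    o,d=ray(s,u,v);return o+d*(z-o[2])/d[2]
def proj(s,p):
    T=np.linalg.inv(s["cam_to_world"]);q=np.array(s["K"])@(T[:3,:3]@p+T[:3,3]);return q[:2]/q[2]
def save(s,n): cv2.imwrite("pics/"+n,np.ascontiguousarray(s["img"][:,:,::-1]))
E
python3 - <<'E'
from h import *
st=manip.get_state();print(st["t"],st["eef_pos"],st["tool_rot"])
ims=[]
for n in("scene","top"):
    s=manip.snapshot(n);save(s,n+".png");print(n,np.round(s["cam_to_world"],3).tolist(),np.round(s["K"],1).tolist())
    for l in("carton_mid","tape","drawer_face","chest","tub","torch","pliers","driver"):
        print(l,[(round(r["p"],2),np.round(r["box"]).tolist()) for r in manip.look_for(s,l)][:3])
E
```

```text
pics
0.0 [0.12558841 0.53486623 0.23049376] [ 1.15139954e-01  9.93348902e-01 -8.37988644e-04 -2.16774837e-04]
scene [[0.851, -0.447, 0.276, 0.253], [-0.526, -0.726, 0.444, -0.574], [0.002, -0.523, -0.852, 0.913], [0.0, 0.0, 0.0, 1.0]] [[373.3, 0.0, 254.1], [0.0, 373.3, 197.0], [0.0, 0.0, 1.0]]
carton_mid [(0.8, [199.0, 149.0, 227.0, 199.0]), (0.66, [336.0, 246.0, 370.0, 291.0])]
tape [(0.87, [258.0, 240.0, 283.0, 265.0]), (0.53, [227.0, 133.0, 241.0, 142.0]), (0.36, [180.0, 129.0, 352.0, 292.0])]
drawer_face [(0.78, [180.0, 169.0, 306.0, 296.0])]
chest [(0.64, [181.0, 128.0, 352.0, 294.0])]
tub [(0.96, [289.0, 183.0, 318.0, 220.0])]
torch [(0.58, [241.0, 148.0, 288.0, 182.0])]
pliers [(0.6, [163.0, 167.0, 193.0, 200.0])]
driver [(0.81, [240.0, 297.0, 290.0, 319.0]), (0.32, [184.0, 172.0, 303.0, 296.0])]
top [[0.001, -0.996, 0.092, 0.403], [-1.0, 0.001, 0.017, -0.176], [-0.017, -0.092, -0.996, 0.957], [0.0, 0.0, 0.0, 1.0]] [[351.4, 0.0, 256.4], [0.0, 351.4, 192.9], [0.0, 0.0, 1.0]]
carton_mid [(0.79, [347.0, 126.0, 378.0, 155.0])]
tape [(0.7, [148.0, 138.0, 175.0, 162.0]), (0.67, [298.0, 184.0, 320.0, 213.0]), (0.29, [189.0, 175.0, 345.0, 236.0])]
drawer_face [(0.85, [186.0, 174.0, 347.0, 233.0])]
chest [(0.8, [179.0, 115.0, 349.0, 236.0])]
tub [(0.71, [279.0, 126.0, 311.0, 160.0]), (0.5, [184.0, 173.0, 346.0, 235.0])]
torch [(0.62, [203.0, 135.0, 259.0, 168.0])]
pliers [(0.68, [161.0, 216.0, 195.0, 242.0])]
driver [(0.61, [321.0, 214.0, 356.0, 242.0])]
```

View pics/scene.png

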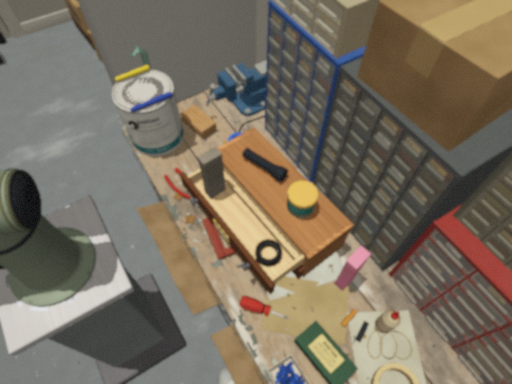

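View pics/top.png

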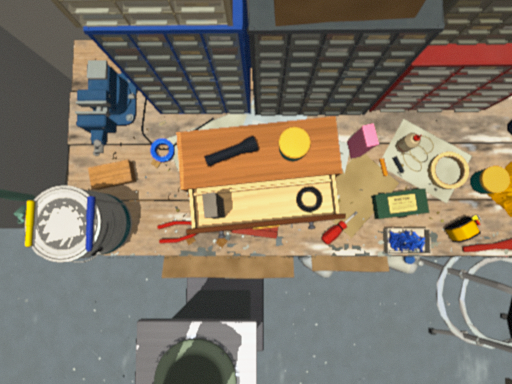

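The carton stands at the left end of the bay (top 210,205; scene 212,172). The pink box (top 363,140; scene 352,268) is its look-alike. The tape is the black ring (top 310,199). Its ring-shaped look-alikes are the blue one (162,150) and the cream one (448,170). I'll check the choice in a close crop.

```bash
python3 - <<'E'
from h import *
s=manip.snapshot("top")
c=cv2.resize(s["img"][112:244,172:352],None,fx=4,fy=4,interpolation=cv2.INTER_CUBIC)
cv2.imwrite("pics/crop.png",np.ascontiguousarray(c[:,:,::-1]))
for u,v in((179,133),(340,118),(341,174),(180,190)): print(atz(s,u,v,.132))
for u,v in((192,228),(340,214)): print(atz(s,u,v,.122))
print("tape",atz(s,309.5,199,.09))
for n in ("top","scene"):
    s=manip.snapshot(n)
    for r in manip.trace(s,"carton_mid"): print(n,r["p"],r["box"])
E
```

```text
[0.62476461 0.02448199 0.132     ]
[ 0.6599503  -0.36192051  0.132     ]
[ 0.52457344 -0.36141775  0.132     ]
[0.48698754 0.01918405 0.132     ]
[ 0.39738369 -0.00892037  0.122     ]
[ 0.43063229 -0.359276    0.122     ]
tape [ 0.46861808 -0.29212253  0.09      ]
top 0.87 [346.1, 126.5, 377.0, 158.4]
top 0.58 [204.0, 188.7, 224.1, 219.8]
scene 0.89 [336.3, 248.9, 372.0, 288.7]
scene 0.8 [198.8, 146.7, 228.5, 196.8]
```

View pics/crop.png

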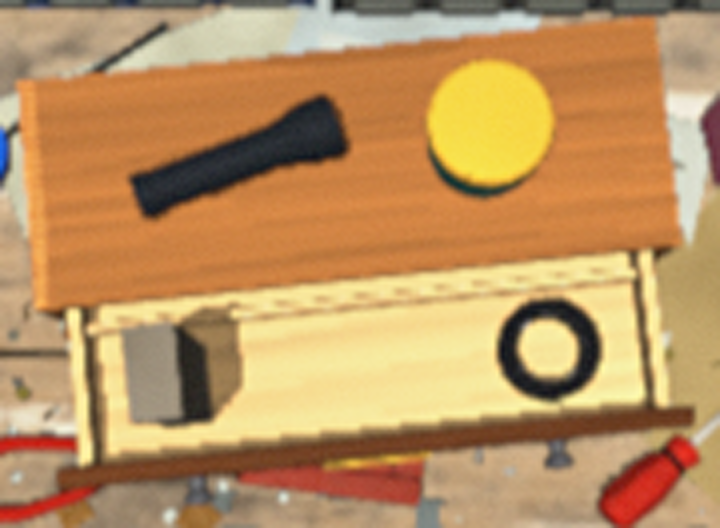

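The crop confirms the choice: grey carton upright at crop (155,375) in the left end, black tape at (550,348) in the right end, and free floor between them.

```bash
python3 - <<'E'
from h import *
s=manip.snapshot("top")
f=lambda pts,z:np.array([atz(s,u/4+172-.4,v/4+112-.4,z) for u,v in pts])
C=f([(20,82),(655,17),(682,243),(38,308)],.132);print("chest",C.mean(0),C)
d=C[0]-C[1]+C[3]-C[2];yaw=np.arctan2(-d[0],d[1]);print("yaw",yaw)
K=f([(122,328),(178,326),(185,420),(132,424)],.234);print("carton",K.mean(0),K)
F=f([(60,487),(693,424)],.122);print("front",F)
d=F[0]-F[1];print("yawF",np.arctan2(-d[0],d[1]),np.linalg.norm(d))
T=f([(550,348)],.09)[0]
R=np.array([[np.cos(yaw),-np.sin(yaw)],[np.sin(yaw),np.cos(yaw)]])
c=C.mean(0)[:2]
for n,p in(("carton",K.mean(0)),("frontmid",F.mean(0)),("tape",T)): print(n,R.T@(p[:2]-c))
s=manip.snapshot("scene")
for z in(.078,.234):
  for sx in(-1,1):
    for sy in(-1,1):
      p=K.mean(0)[:2]+R@[sx*.026,sy*.014];print(z,sx,sy,proj(s,np.r_[p,z]))
E
```

```text
chest [ 0.57777396 -0.16701366  0.132     ] [[ 0.62699628  0.03032605  0.132     ]
 [ 0.66528081 -0.35093038  0.132     ]
 [ 0.52849995 -0.36408774  0.132     ]
 [ 0.49031881  0.01663743  0.132     ]]
yaw 0.10001624212255318
carton [ 0.44509405 -0.06810798  0.234     ] [[ 0.46912365 -0.0510662   0.234     ]
 [ 0.47014077 -0.08011523  0.234     ]
 [ 0.42158793 -0.0842763   0.234     ]
 [ 0.41952387 -0.05697418  0.234     ]]
front [[ 0.38475923  0.00369165  0.122     ]
 [ 0.42214753 -0.37050104  0.122     ]]
yawF 0.09958672896249722 0.37605591113906267
carton [-0.12214115  0.11165944]
frontmid [-0.17508606  0.00109671]
tape [-0.1200202  -0.11271655]
0.078 -1 -1 [209.83063458 199.74838948]
0.078 -1 1 [203.91516315 192.54601631]
0.078 1 -1 [226.10290559 189.58362837]
0.078 1 1 [220.09720427 182.61785344]
0.234 -1 -1 [202.98096791 164.03243867]
0.234 -1 1 [196.23786095 156.19416889]
0.234 1 -1 [221.903394   152.98496276]
0.234 1 1 [215.03675478 145.4432945 ]
```

>>> jog_arm([
  [0,0,-0.6,-0.95,0],
  [0,0,-0.6,-0.95,0],
  [0,0,-0.6,-0.95,0],
  [0,0,-0.6,-0.95,0],
  [0,0,-0.6,-0.95,0],
  [0,0,0,0,0],
  [0,0,0,0,0],
])

```text
t: 1.95
eef_pos: [0.1259, 0.5356, 0.3513]
tool_rot: [-0.05, 0.999, 0.0, 0.0]
contact_force: [0.2, -0.5, 0.1]
opening: -0.001
finger_force: 0.0
```

```bash
cat >> h.py <<'E'
from scipy.spatial.transform import Rotation as Ro
def to(p):
    st=manip.get_state();R=Ro.from_quat(st["tool_rot"]).as_matrix()
    print("t",st["t"],"pos",np.round(st["eef_pos"],4),"y axis deg",np.degrees(np.arctan2(R[1,1],R[0,1])),"z",R[:,2].round(3))
    print("units",(R.T@(np.array(p)-st["eef_pos"])/.04).round(2), "F",np.round(st["contact_force"],1))
E
python3 -c "
from h import *
to([.437,.012,.351])"
```

```text
t 1.95 pos [0.1259 0.5356 0.3513] y axis deg 95.73532188177683 z [ 0.     0.001 -1.   ]
units [ -6.43 -13.8    0.  ] F [ 0.2 -0.5  0.1]
```

>>> jog_arm([
  [-0.36,-0.77,0,0,0],
  [-0.36,-0.77,0,0,0],
  [-0.36,-0.77,0,0,0],
  [-0.36,-0.77,0,0,0],
  [-0.36,-0.77,0,0,0],
  [-0.36,-0.77,0,0,0],
  [-0.36,-0.77,0,0,0],
  [-0.36,-0.77,0,0,0],
  [-0.36,-0.77,0,0,0],
])

```text
t: 2.85
eef_pos: [0.2825, 0.2711, 0.3499]
tool_rot: [-0.05, 0.999, -0.001, -0.001]
contact_force: [0.2, 0.2, 1.4]
opening: -0.001
finger_force: 0.0
```

>>> jog_arm([
  [-0.36,-0.77,0,0,0],
  [-0.36,-0.77,0,0,0],
  [-0.36,-0.77,0,0,0],
  [-0.36,-0.77,0,0,0],
  [-0.36,-0.77,0,0,0],
  [-0.36,-0.77,0,0,0],
  [-0.36,-0.77,0,0,0],
  [-0.36,-0.77,0,0,0],
  [0,0,0,0,0],
  [0,0,0,0,0],
])

```text
t: 3.85
eef_pos: [0.4214, 0.0388, 0.3499]
tool_rot: [-0.049, 0.999, 0.0, -0.001]
contact_force: [0.6, -0.8, -0.5]
opening: 0.005
finger_force: 0.0
```

```bash
python3 -c "
from h import *
to([.437,.012,.204]); to([.4395,-.008,.204])
s=manip.snapshot('top');save(s,'t2.png')"
```

```text
t 3.85 pos [0.4214 0.0388 0.3499] y axis deg 95.64970390640744 z [-0.003  0.001 -1.   ]
units [-0.33 -0.71  3.65] F [ 0.6 -0.8 -0.5]
t 3.85 pos [0.4214 0.0388 0.3499] y axis deg 95.64970390640744 z [-0.003  0.001 -1.   ]
units [-0.34 -1.21  3.65] F [ 0.6 -0.8 -0.5]
```

View pics/t2.png

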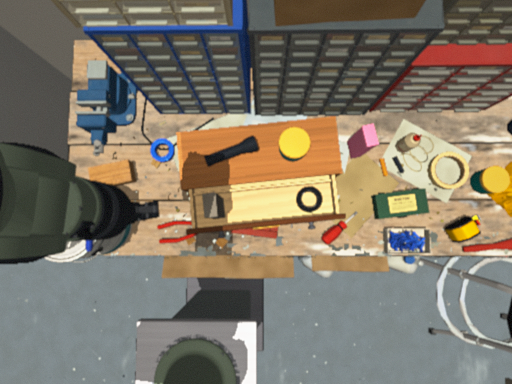

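The gripper (tip near 155,210) has stopped left of the carton (212,205), which is still standing. I'll go down beside it, with the tip 30 mm below its top.

>>> jog_arm([
  [-0.3,-0.4,0,0,0],
  [0,0,0.8,0,0],
  [0,0,0.8,0,0],
  [0,0,0.8,0,0],
  [0,0,0.8,0,0],
  [0,0,0.45,0,0],
  [0,0,0,0,0],
  [0,0,0,0,0],
])

```text
t: 4.7
eef_pos: [0.4352, 0.0253, 0.2056]
tool_rot: [-0.051, 0.999, 0.0, -0.0]
contact_force: [-0.5, 0.3, 0.5]
opening: 0.001
finger_force: 0.0
```

```bash
python3 -c "
from h import *
to([.4395,-.008,.204])
c=np.array([.5778,-.167]);a=.1
R=np.array([[np.cos(a),-np.sin(a)],[np.sin(a),np.cos(a)]]);print('chest frame',R.T@(manip.get_state()['eef_pos'][:2]-c))
s=manip.snapshot('scene')
cv2.imwrite('pics/s3.png',cv2.resize(s['img'][110:300,150:390,::-1],None,fx=3,fy=3))"
```

```text
t 4.7 pos [0.4352 0.0253 0.2056] y axis deg 95.86015200078006 z [-0.  0. -1.]
units [-0.02 -0.84  0.04] F [-0.5  0.3  0.5]
chest frame [-0.12269859  0.20554782]
```

View pics/s3.png

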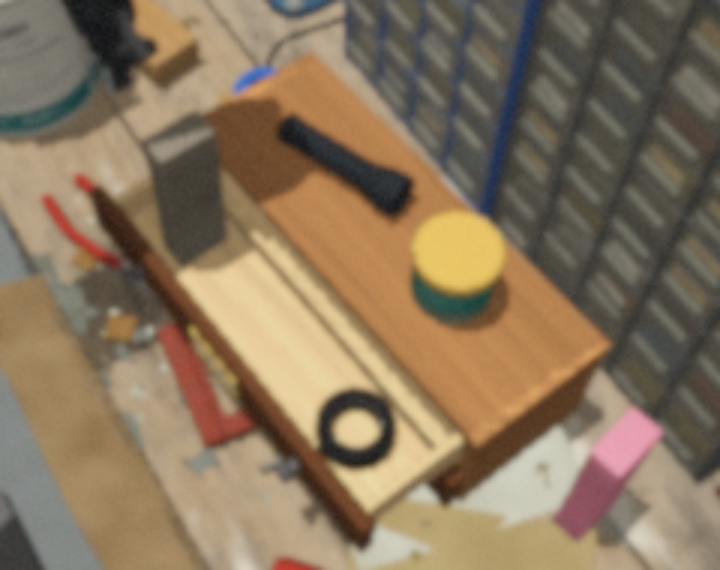

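The fingertip (130,70) is in line with the carton (185,180), with clear air between them. I'll close up and push slowly.

>>> jog_arm([
  [0,-0.5,0,0,0],
  [0,-0.5,0,0,0],
  [0,-0.4,0,0,0],
  [0,-0.15,0,0,0],
  [0,-0.15,0,0,0],
  [0,-0.15,0,0,0],
  [0,-0.15,0,0,0],
  [0,-0.15,0,0,0],
  [0,-0.15,0,0,0],
  [0,-0.15,0,0,0],
])

```text
t: 5.75
eef_pos: [0.4455, -0.0735, 0.2052]
tool_rot: [-0.05, 0.999, -0.0, -0.0]
contact_force: [-0.3, 1.2, -0.3]
opening: 0.001
finger_force: 0.0
```

```bash
python3 -c "
from h import *
to([.4395,-.008,.204])
c=np.array([.5778,-.167]);a=.1
R=np.array([[np.cos(a),-np.sin(a)],[np.sin(a),np.cos(a)]]);print('chest frame',R.T@(manip.get_state()['eef_pos'][:2]-c))
s=manip.snapshot('scene')
cv2.imwrite('pics/s4.png',cv2.resize(s['img'][110:300,150:390,::-1],None,fx=2,fy=2))"
```

```text
t 5.75 pos [ 0.4455 -0.0735  0.2052] y axis deg 95.78331909420228 z [-0. -0. -1.]
units [-0.02  1.64  0.03] F [-0.3  1.2 -0.3]
chest frame [-0.12229982  0.10624539]
```

View pics/s4.png

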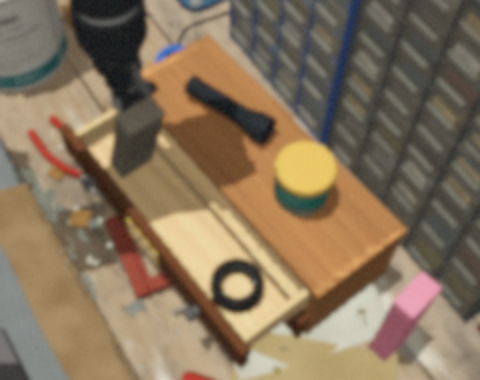

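The carton is leaning to the right with its base in place (front corner still at scene 211,195). I'll keep pushing.

>>> jog_arm([
  [0,-0.15,0,0,0],
  [0,-0.15,0,0,0],
  [0,-0.15,0,0,0],
  [0,-0.1,0,0,0],
  [0,0,0,0,0],
  [0,0,0,0,0],
  [0,0,0,0,0],
  [0,0,0,0,0],
])

```text
t: 6.6
eef_pos: [0.4476, -0.0948, 0.2053]
tool_rot: [-0.051, 0.999, 0.0, -0.0]
contact_force: [-0.3, -0.9, -0.7]
opening: -0.002
finger_force: 0.0
```

```bash
python3 -c "
from h import *
to([.4395,-.008,.204])
s=manip.snapshot('scene')
cv2.imwrite('pics/s5.png',cv2.resize(s['img'][110:300,150:390,::-1],None,fx=2,fy=2))"
```

```text
t 6.6 pos [ 0.4476 -0.0948  0.2053] y axis deg 95.79282475632468 z [-0.  0. -1.]
units [-0.02  2.18  0.03] F [-0.3 -0.9 -0.7]
```

View pics/s5.png

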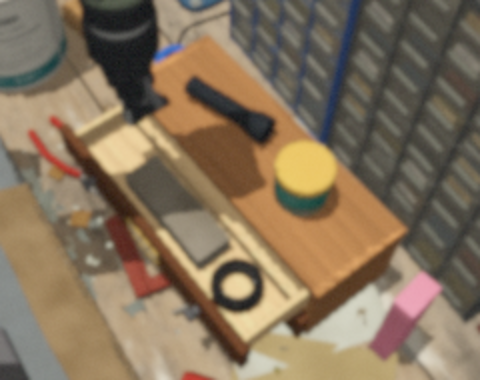

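The carton lies flat along the bay (180,210 in the crop), with the tape undisturbed at its end (238,285). Next I'll bring the fingertip in front of the drawer face, between the knobs.

>>> jog_arm([
  [0,0,-0.8,0,0],
  [0.64,-0.53,0,0,0],
  [0.64,-0.53,0,0,0],
  [0.64,-0.53,0,0,0],
  [0.64,-0.53,0,0,0],
  [0,0,0,0,0],
  [0,0,0,0,0],
])

```text
t: 7.35
eef_pos: [0.3543, -0.1899, 0.2374]
tool_rot: [-0.05, 0.999, 0.0, 0.0]
contact_force: [0.3, 0.3, -0.2]
opening: 0.0
finger_force: 0.0
```

```bash
python3 -c "
from h import *
to([.3539,-.1895,.093])
s=manip.snapshot('scene')
for n in ('scene','top'):
  s=manip.snapshot(n)
  for l,z in(('carton_mid',.106),('tape',.09)):
    for r in manip.trace(s,l):
      v,u=np.nonzero(r['region']); p=atz(s,u.mean(),v.mean(),z);a=.1
      R=np.array([[np.cos(a),-np.sin(a)],[np.sin(a),np.cos(a)]]);print(n,l,r['p'],r['box'],R.T@(p[:2]-[.5778,-.167]))
cv2.imwrite('pics/t6.png',cv2.resize(s['img'][110:260,160:360,::-1],None,fx=3,fy=3))"
```

```text
t 7.35 pos [ 0.3543 -0.1899  0.2374] y axis deg 95.68200282593229 z [ 0.001  0.    -1.   ]
units [0.01 0.01 3.61] F [ 0.3  0.3 -0.2]
scene carton_mid 0.86 [339.5, 251.2, 368.9, 292.9] [-0.00291187 -0.2661323 ]
scene carton_mid 0.58 [212.4, 187.4, 268.0, 247.9] [-0.12449353 -0.00106702]
scene tape 0.88 [259.3, 242.2, 280.5, 266.1] [-0.12301662 -0.11696744]
scene tape 0.55 [231.1, 135.0, 240.4, 140.2] [0.02533392 0.22675257]
top carton_mid 0.56 [229.9, 185.7, 291.9, 216.6] [-0.11740456  0.01257562]
top tape 0.79 [147.7, 137.7, 173.5, 165.7] [0.03936457 0.24102794]
top tape 0.78 [297.0, 185.2, 318.6, 209.7] [-0.11974002 -0.11238054]
```

View pics/t6.png

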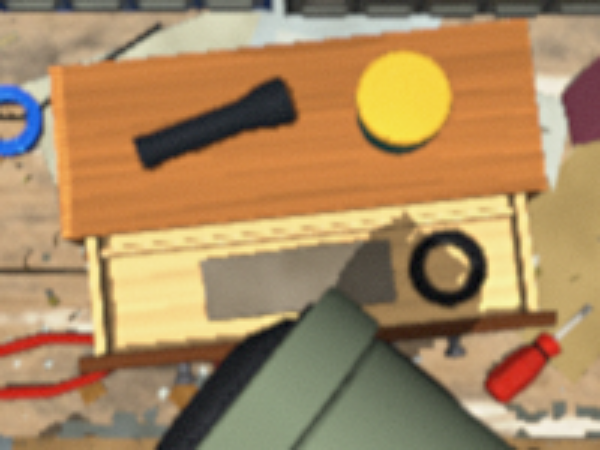

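The carton lies flat (crop 300,280), about 5 mm from the bay's middle, with the tape clear at (447,268). I'll lower the fingertip and approach the drawer face.

>>> jog_arm([
  [0,0,0.9,0,0],
  [0,0,0.9,0,0],
  [0,0,0.9,0,0],
  [0,0,0.9,0,0],
  [-0.3,0,0,0,0],
  [-0.3,0,0,0,0],
  [-0.2,0,0,0,0],
  [-0.2,0,0,0,0],
  [-0.2,0,0,0,0],
  [-0.2,0,0,0,0],
  [-0.2,0,0,0,0],
  [-0.2,0,0,0,0],
])

```text
t: 8.9
eef_pos: [0.4266, -0.1824, 0.0934]
tool_rot: [-0.05, 0.999, -0.0, 0.0]
contact_force: [-1.0, -0.6, 1.8]
opening: -0.003
finger_force: 1.1
```

>>> jog_arm([
  [-0.2,0,0,0,0],
  [-0.2,0,0,0,0],
  [-0.2,0,0,0,0],
  [-0.2,0,0,0,0],
  [-0.2,0,0,0,0],
  [-0.2,0,0,0,0],
])

```text
t: 9.5
eef_pos: [0.4744, -0.1775, 0.0932]
tool_rot: [-0.05, 0.999, 0.0, -0.0]
contact_force: [-1.6, -1.7, 1.8]
opening: 0.001
finger_force: 1.1
```

```bash
python3 -c "
from h import *
a=.1;R=np.array([[np.cos(a),-np.sin(a)],[np.sin(a),np.cos(a)]])
p=np.array([.5778,-.167])+R@[-.094,0];to([*p,.093])"
```

```text
t 9.5 pos [ 0.4744 -0.1775  0.0932] y axis deg 95.77570080719482 z [-0.  0. -1.]
units [-0.25  0.    0.01] F [-1.6 -1.7  1.8]
```

Pushing gently until it meets the stop.

>>> jog_arm([
  [-0.1,0,0,0,0],
  [-0.1,0,0,0,0],
  [-0.1,0,0,0,0],
  [0,0,0,0,0],
])

```text
t: 9.9
eef_pos: [0.482, -0.1766, 0.0928]
tool_rot: [-0.05, 0.999, -0.001, -0.004]
contact_force: [-11.5, -3.7, 7.4]
opening: 0.0
finger_force: 6.1
```

>>> jog_arm([
  [-0.06,0,0,0,0],
  [-0.06,0,0,0,0],
  [0,0,0,0,0],
  [0,0,0,0,0],
])

```text
t: 10.3
eef_pos: [0.4819, -0.1765, 0.0927]
tool_rot: [-0.049, 0.999, -0.001, -0.009]
contact_force: [-25.4, -4.7, 17.0]
opening: -0.003
finger_force: 12.9
```

The force rises with no further travel, so this is the hard stop. I'll back off and check.

>>> jog_arm([
  [0.2,0,0,0,0],
  [0.5,0,0,0,0],
  [0.8,0,0,0,0],
  [0.8,0,0,0,0],
  [0,0,-0.8,0,0],
  [0,0,-0.8,0,0],
  [0.8,0,-0.4,0,0],
  [0,0,0,0,0],
  [0,0,0,0,0],
  [0,0,0,0,0],
])

```text
t: 11.3
eef_pos: [0.3677, -0.1883, 0.1729]
tool_rot: [-0.05, 0.999, 0.0, 0.0]
contact_force: [0.4, 0.0, 0.4]
opening: -0.0
finger_force: 0.0
```

```bash
python3 -c "
from h import *
s=manip.snapshot('scene')
cv2.imwrite('pics/s7.png',cv2.resize(s['img'][110:320,150:390,::-1],None,fx=2.5,fy=2.5))
a=.1;R=np.array([[np.cos(a),-np.sin(a)],[np.sin(a),np.cos(a)]])
for y in (.19,-.19):
  for x in (-.07,-.083): print(x,y,(proj(s,np.r_[np.array([.5778,-.167])+R@[x,y],.122 if x<-.08 else .132])-[150,110])*2.5)"
```

```text
-0.07 0.19 [157.16124466 100.9046805 ]
-0.083 0.19 [147.93600881 112.60394607]
-0.07 -0.19 [395.77241993 366.42407013]
-0.083 -0.19 [383.5750659  378.93448779]
```

View pics/s7.png

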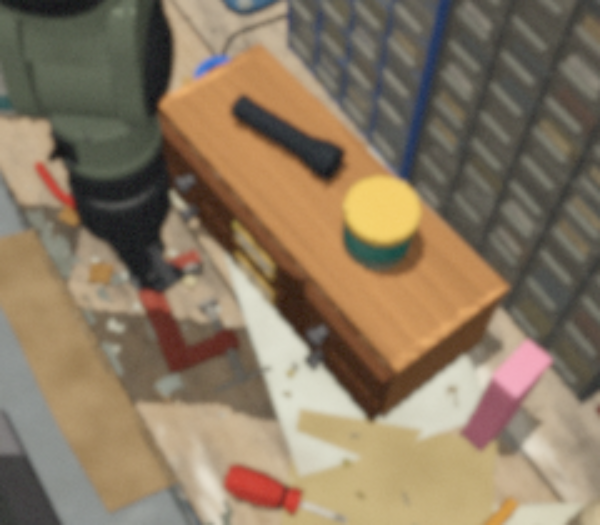

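The drawer face sits flush above the lower drawer. The tub, torch and driver are undisturbed and the arm is clear, so I'll hand the job in.

```bash
python3 -c "
from h import *
print(manip.finish_job())"
```

```text
the job is handed in; nothing more can be done
None
```

I tipped the carton flat into the front bay, clear of the tape, then pushed the drawer to its hard stop and handed the job in at about 11 s; the hand-in returned no verdict, and I could not see into the bay once it was shut.

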